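Close the food tub and set its day wheel

TASK

Put the wooden lid on the steel food tub so that it lies flat and closed, leaving the tub where it stands, and let go of it. Then turn the white wheel on the lid until the sector with three studs shows in the middle of the small black window frame, all three studs inside the opening. Leave the other things on the worktop where they are.

Things in the scene. Friction and masses are not known exactly. Their poses are not given: they have to be found in the camera images.
- tub: Open stainless-steel tub, 100 mm (its x) by 170 mm (its y) outside, 80 mm high, walls 5 mm: the mouth is 90 x 160 mm. About 0.7 kg, loose on the worktop; a garlic bulb and a lemon lie inside, below the rim. Origin: centre of its underside; z up. The lid fits either way round. A wall cabinet hangs 0.5 m over the worktop right of y = -0.42: lift no higher than needed.
- lid: Loose wooden lid lying flat, about 0.34 kg. Plate 110 (x) by 180 (y) mm, 8 thick, top at z = 16; under it a plug 76 x 146 mm, 8 deep, drops into the tub's mouth with 7 mm to spare all round. Origin: centre of the plug's underside; z up. Closed: origin 72 mm above the tub's. Steel handle on the -y half, white wheel on the +y half, window at the +y end. Centre of mass near y = -12 mm.
- lid_handle (a point): Middle of the steel bar handle that stands on the lid, at lid (0, -48, 38) mm. The bar is 14 mm wide (lid x), 46 mm long (lid y), from 29 to 47 mm above the lid's origin, on two 10 mm posts. Its axes are the lid's. Take it across its width with the TCP 4 mm above this point or higher, so that the tips clear the plate; an opening of 50 mm is plenty.
- wheel (a joint): Angle of the white wheel, rad, growing anticlockwise from above; 0 (or a whole turn) with the three studs centred in the window. No stops or clicks, friction about 0.02 N m; stays put. 80 mm across, 8 thick, top at lid z = 25, upright axis at lid (0, 42) mm. Five 72-degree sectors parted by fine lines carry 1 to 5 black studs (6 mm across), rising anticlockwise seen from above.
- wheel_grip (a point): Where to take the wheel: on its axis, at lid (0, 42, 56) mm, in the white grip bar on its hub: 12 mm wide (point x), 34 long (point y, pointing at the three-stud sector), from 33 to 63 mm above the lid's origin. Site axes turn with the wheel. TCP here: fingertips pass 6 mm over the window frame; go no lower. Open at most 60 mm, to clear the handle.
- three_studs (a point): Middle of the three-stud sector on the wheel's top, 28 mm from the wheel's axis. The three studs form a triangle about 15 mm across.
- window (a point): Middle of the opening of the small black window frame fixed to the +y end of the lid over the wheel's edge, at lid (0, 70, 29.5) mm. The opening is 30 mm (lid x) by 24 mm (lid y); the frame's top is 31 mm above the lid's origin.
- kitchen_timer: Bystander: round wind-up kitchen timer, white foot and grey cap, 63 mm across, 40 mm high, loose. Origin: centre of its underside.
- salt_shaker: Bystander: salt shaker with grey cap, 44 mm across, 90 mm high, loose. Origin: centre of its underside.
- spice_a: Bystander: spice jar with red cap and green label, 45 mm across, 106 mm high, loose. Origin: centre of its underside.

How it is judged:
By the outcome, as a careful person would: the job done as asked, in the order asked, and still so for the second after the job is handed in, with the robot touching nothing.
It also fails if it takes over 64 s, if anything falls off the work surface, if the arm or the gripper's body presses on something with over 40 N, if the wrist force passes 120 N, or if a joint passes its speed limit or range.

ROBOT

A 7-joint arm with a two-finger parallel gripper is mounted at the origin on a cart in front of the work surface, level with it; the furniture and walls round the work are solid. World frame = base frame: x ahead of the robot, y to its left, z up, the work surface at z = 0. Lengths are in m, angles in rad, forces in N, time in s.
With the tool pointing down it reaches from about 0.425 to 0.95 m from the base axis. Payload 4.7 kg.
Tool frame: the origin (TCP) lies between the finger pads, 19 mm behind the fingertips; this is the grasp point; z points along the fingers, y is the line along which they close (so a half turn about z gives the same grasp; the last joint's range is limited). The gripper opens to 85 mm and grips with 20 to 120 N. Pads are 22 mm wide; open, the fingers measure 114 mm over their backs; the gripper's body (76 mm by 85 mm) begins 54 mm behind the grasp point. The pads swing forward as they close: fully open they stand 13 mm farther back than shut.
Start: joints at [-1.277, 0.469, -0.049, 1.532, 0.024, 1.141, -0.082], TCP at [0.214, 0.64, 0.25] pointing down, gripper open.
Joint ranges: [-2.59, 2.59], [-0.33, 1.99], [-1.39, 1.29], [0.1, 2.45], [-1.04, 4.18], [0.21, 1.99], [-2.66, 2.66]. Speed limits (rad/s): [2.57, 2.57, 3.14, 3.14, 3.14, 3.14, 3.14].

INTERFACE

Orientations are given as a 3x3 rotation matrix whose columns are the frame's x, y, z axes.
In Python, from rig import * gives the robot as it stands. Calls block until the motion is done:
- movep(position, orientation): joint-space move of the TCP to a pose.
- move_l(position, attitude=None, feed=0.15, until_force=None): straight line of the TCP; attitude=None keeps the orientation; feed is the mean speed in m/s. With until_force (N) it stops when the force on the tool has changed by that much, and returns True; else False.
- move_joints(angles): joint-space move.
- command_gripper(opening, newtons=None): finger opening in m; newtons is the grip in N (None keeps the last); returns when the fingers have stopped.
- sleep(seconds).
- inverse_kinematics(position, orientation): joint angles nearest the present ones, or None.
- sense(): the state.
- camera(name): name is "scene" or "top" or "wrist"; returns (picture, depth): 400x640x3 uint8, red, green, blue; 400x640 float32, m along the optical axis (not along the pixel's ray), 0 where there is no reading.
- camera_params(name): a dict with "K" (3x3 intrinsics, pixels), "position" and "rotation" of the camera in the world; the wrist camera has in their place "tool_from_camera" (4x4, takes a point from camera to tool coordinates, whose origin is the TCP and whose axes are the flange's). Camera axes: x right, y down, z forward; pixel columns grow to the right and rows downward; lengths in m; the calibration is good to about 2 mm. A picture is of the moment at which its call begins: read the wrist's pose just before it. camera_params takes no time and is no camera call.
A pose or a line that the arm cannot do raises Unreachable and nothing moves.
- finish_job(): hands the job in; it is judged then, once.
The state is a dict: "time_s": time; "joint_pos": joint angles; "qd": joint speeds; "joint_efforts": joint torques, N m; "position": TCP position; "tcp_rot": TCP orientation; "wrist_force": force on the tool from outside, world axes, zero at the start; "ft_torque": the same for the moment, N m; "finger_gap": finger opening in m; "gripper_force": force on a finger pad.
Only numpy, scipy, OpenCV 4.12 (cv2) and the standard library are available. Lean on these libraries where they do the work, as an engineer would, in place of code of your own. Each camera call takes 0.05 s, during which the arm holds its last target. There are 200 camera calls.

## Working session

There is one attempt and no reset: what is moved stays moved. The work goes in short steps, each a Python script; the robot and the scene stay as the last script left them, time stands still between calls to the robot, and variables do not carry over. Pictures are saved under pics/ and viewed, at most 10 in all, crops included, and the job is handed in when it is done.

```bash
ls; mkdir -p pics; python3 - <<'E'
from rig import *
import cv2,numpy as np
for n in("scene","top"):
    p,d=camera(n); cv2.imwrite(f"pics/{n}0.png",p[:,:,::-1]); np.savez(f"{n}0.npz",p=p,d=d)
    c=camera_params(n); print(n,c)
print(camera_params("wrist")); s=sense(); print(s["time_s"],s["position"],s["tcp_rot"])
E
```

```text
pics
scene {'K': array([[375.11095716,   0.        , 318.39543994],
       [  0.        , 375.11095716, 204.80061165],
       [  0.        ,   0.        ,   1.        ]]), 'position': array([ 3.34890771e-02, -2.84622558e-04,  7.25757302e-01]), 'rotation': array([[-0.45728557, -0.67054062,  0.58417906],
       [-0.88922629,  0.33522244, -0.31129169],
       [ 0.0129038 , -0.66181658, -0.74955474]])}
top {'K': array([[482.16213954,   0.        , 322.03408715],
       [  0.        , 482.16213954, 204.65386709],
       [  0.        ,   0.        ,   1.        ]]), 'position': array([ 0.39352406, -0.28537961,  1.11400307]), 'rotation': array([[-0.00484885, -0.99044977,  0.13778876],
       [-0.99998076,  0.00533557,  0.00316322],
       [-0.00386819, -0.13777077, -0.99045659]])}
{'K': array([[302.9930039 ,   0.        , 319.37580845],
       [  0.        , 302.9930039 , 195.25558116],
       [  0.        ,   0.        ,   1.        ]]), 'tool_from_camera': array([[-1.09491620e-04, -9.46177848e-01, -3.23647136e-01,
         8.42167797e-02],
       [ 9.99999863e-01,  6.18248822e-05, -5.19049668e-04,
        -3.19775990e-04],
       [ 5.11122744e-04, -3.23647149e-01,  9.46177712e-01,
        -1.23336641e-01],
       [ 0.00000000e+00,  0.00000000e+00,  0.00000000e+00,
         1.00000000e+00]])}
0.1 [0.21397581 0.63966615 0.24904636] [[-9.48350030e-01  3.17225396e-01 -5.18792613e-04]
 [ 3.17225817e-01  9.48348502e-01 -1.70268937e-03]
 [-4.81401109e-05 -1.77931992e-03 -9.99998416e-01]]
```

View pics/top0.png

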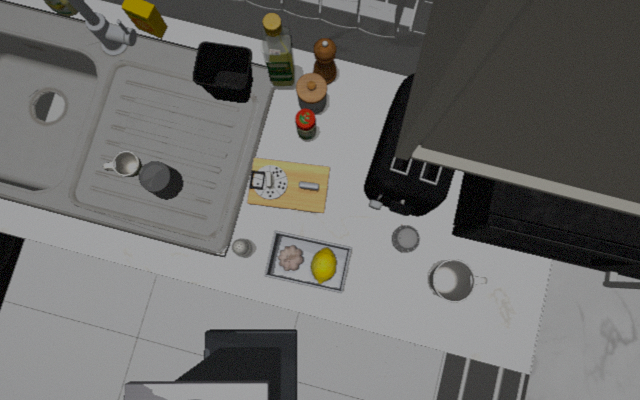

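View pics/scene0.png

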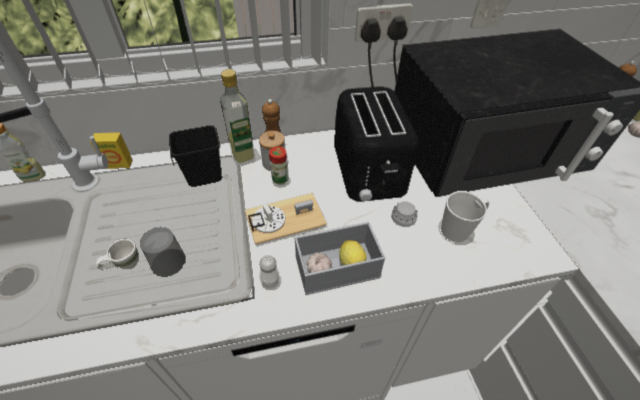

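The top view shows the wooden lid at px (248-330, 158-212), with the window at (257,180), wheel at (270,183) and handle at (310,185). The tub is at (267-351, 232-290). In the scene view both stand free, with the salt shaker left of the tub and the toaster behind it.

```bash
cat > h.py <<'E'
import numpy as np,cv2
def cloud(d,K,P,R):
    v,u=np.mgrid[:d.shape[0],:d.shape[1]]
    pc=np.stack([(u-K[0,2])/K[0,0]*d,(v-K[1,2])/K[1,1]*d,d],-1)
    return pc@np.array(R).T+P
def ray(px,K,P,R,z):
    px=np.atleast_2d(px).astype(float)
    r=np.c_[(px[:,0]-K[0,2])/K[0,0],(px[:,1]-K[1,2])/K[1,1],np.ones(len(px))]@np.array(R).T
    return P+r*((z-P[2])/r[:,2])[:,None]
def rect(xy):
    (c,wh,a)=cv2.minAreaRect((xy*1000).astype(np.float32)); 
    b=cv2.boxPoints((c,wh,a)); e=[b[1]-b[0],b[2]-b[1]]; l=max(e,key=np.linalg.norm)
    if l[1]<0:l=-l
    return np.round(c,1),np.round(sorted(wh),1),np.degrees(np.arctan2(-l[0],l[1]))  # yaw: local y=(-sin,cos)
def wristpose(s,c):
    T=np.eye(4);T[:3,:3]=s["tcp_rot"];T[:3,3]=s["position"];M=T@c["tool_from_camera"]
    return M[:3,3],M[:3,:3]
E
python3 - <<'E'
from rig import *
from h import *
for n in("top","scene"):
    z=np.load(n+"0.npz");p,d=z["p"],z["d"];c=camera_params(n);K,P,R=c["K"],c["position"],c["rotation"]
    W=cloud(d,K,P,R); hsv=cv2.cvtColor(p,cv2.COLOR_RGB2HSV)
    m=((hsv[...,0]>8)&(hsv[...,0]<28)&(hsv[...,1]>70)&(d>0)).astype(np.uint8)
    roi=(abs(W[...,0]-.6)<.25)&(abs(W[...,1]+.23)<.28)
    m=cv2.morphologyEx(m*roi.astype(np.uint8),cv2.MORPH_OPEN,np.ones((2,2)))
    k,lab,st,_=cv2.connectedComponentsWithStats(m)
    for i in range(1,k):
        if st[i,4]>80:
            q=W[lab==i]; vu=np.argwhere(lab==i)[:,::-1]
            print(n,"wood/yel",st[i],"depth z",np.median(q[:,2]).round(4),"rect z16",rect(ray(vu,K,P,R,.016)[:,:2]))
    t=roi&(W[...,2]>.070)&(W[...,2]<.086)&(d>0)
    t&=W[...,0]<.56
    k,lab,st,_=cv2.connectedComponentsWithStats(cv2.dilate(t.astype(np.uint8),np.ones((3,3))))
    for i in range(1,k):
        q=t&(lab==i)
        if q.sum()>40: print(n,"rim",st[i],rect(ray(np.argwhere(q)[:,::-1],K,P,R,.08)[:,:2]),rect(W[q][:,:2]),np.median(W[q][:,2]))
E
```

```text
top wood/yel [266  27  16  11 140] depth z 0.2559 rect z16 (array([ 968.9, -166.4]), array([25.7, 36.6]), np.float32(-0.3958224))
top wood/yel [321  57  12   9  85] depth z 0.1241 rect z16 (array([ 894.1, -294.3]), array([20.2, 26.4]), np.float32(-0.38102445))
top wood/yel [297  71  37  34 867] depth z 0.0916 rect z16 (array([ 826.2, -269.1]), array([75. , 90.8]), np.float32(10.766541))
top wood/yel [ 249  159   82   55 2303] depth z 0.0159 rect z16 (array([ 590.5, -206.1]), array([108.9, 179.4]), np.float32(-7.5973353))
top wood/yel [313 249  25  36 459] depth z 0.0529 rect z16 (array([ 405. , -288.6]), array([51. , 80.8]), np.float32(79.14679))
top rim [ 264  230   89   64 1195] (array([ 416.2, -251.9]), array([ 99.8, 169.6]), np.float32(-12.626934)) (array([ 416.3, -251.9]), array([100.2, 169.8]), np.float32(-12.5322485)) 0.07942857083245536
top rim [231 238  19  18 264] (array([ 448.5, -105.8]), array([32.9, 33.2]), np.float32(64.05964)) (array([ 448. , -105.3]), array([32.3, 33.5]), np.float32(-1.8415384)) 0.08202507962279837
scene wood/yel [225  75  13  14 150] depth z 0.251 re
[... 495 characters left out ...]
41  26  25 439] depth z 0.0571 rect z16 (array([ 422.2, -300.2]), array([56.6, 65.2]), np.float32(64.84037))
scene rim [358 172  52  15 397] (array([ 542.8, -450.6]), array([ 36.3, 126.4]), np.float32(-19.350487)) (array([ 543.2, -451.7]), array([ 23. , 125.8]), np.float32(-21.153229)) 0.07824319065514712
scene rim [ 294  221   92   58 1430] (array([ 411.2, -251.6]), array([105.7, 170.3]), np.float32(-12.483266)) (array([ 414.2, -253.1]), array([101.6, 170.1]), np.float32(-12.642667)) 0.0780567525214193
scene rim [259 254  19  19 276] (array([ 443.5, -106.2]), array([32.1, 38.4]), np.float32(68.65996)) (array([ 444.4, -106.2]), array([29.8, 32.1]), np.float32(-25.001072)) 0.08106679980343678
```

```bash
cat >> h.py <<'E'
def Rt(yaw): # tool down, tool y along local x of a frame at yaw (deg)
    a=np.radians(yaw);c,s=np.cos(a),np.sin(a)
    return np.array([[-s,c,0],[c,s,0],[0,0,-1.]])
def loc(o,yaw,p):
    a=np.radians(yaw);return np.array([o[0]+np.cos(a)*p[0]-np.sin(a)*p[1],o[1]+np.sin(a)*p[0]+np.cos(a)*p[1]])
E
python3 - <<'E'
from rig import *
from h import *
o=(.5895,-.206);yaw=-7.6
h=loc(o,yaw,(0,-.038)); R=Rt(yaw)
movep([*loc(o,yaw,(0,-.05)),.21],R); command_gripper(.05)
s=sense();p,d=camera("wrist");c=camera_params("wrist");P,Rc=wristpose(s,c)
print(s["time_s"],s["joint_pos"],s["position"],h)
cv2.imwrite("pics/w1.png",p[:,:,::-1]);np.savez("w1.npz",p=p,d=d,P=P,R=Rc,K=c["K"])
W=cloud(d,c["K"],P,Rc); K=c["K"]
hsv=cv2.cvtColor(p,cv2.COLOR_RGB2HSV)
m=(hsv[...,0]>8)&(hsv[...,0]<28)&(hsv[...,1]>70)&(abs(W[...,2]-.016)<.006)&(d>0)
print("lid",rect(ray(np.argwhere(m)[:,::-1],K,P,Rc,.016)[:,:2]),np.median(W[m][:,2]))
r=np.hypot(W[...,0]-o[0],W[...,1]-o[1])<.1
hb=r&(W[...,2]>.041)&(W[...,2]<.052)
print("handle",rect(W[hb][:,:2]),hb.sum(),loc(o,yaw,(0,-.048)))
gb=r&(W[...,2]>.058)&(W[...,2]<.068)
print("grip",rect(W[gb][:,:2]),gb.sum(),loc(o,yaw,(0,.042)))
E
```

```text
3.925 [-0.30021699  0.60539865  0.97059288  1.71411436 -0.54890458  1.1201185
  0.70410661] [ 0.58288489 -0.25554793  0.21000248] [ 0.58447426 -0.24366619]
lid (array([ 596.2, -253. ]), array([282.8, 442.8]), np.float32(75.82664)) 0.015510949060675683
handle (array([ 588.5, -220.1]), array([ 25.1, 109. ]), np.float32(-11.50147)) 635 [ 0.58315169 -0.25357835]
grip (array([ 598.7, -163.5]), array([11.9, 33.7]), np.float32(-88.62066)) 571 [ 0.59505477 -0.16436895]
```

View pics/w1.png

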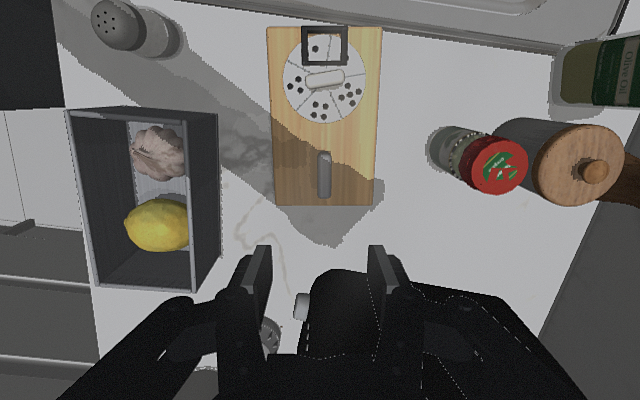

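The wrist view shows the lid upright in the picture (corners about (267,27)-(380,205)). The window is at (324,45) with one stud showing, the wheel hub at (325,78) and the handle at (324,175). I need an enlarged wheel crop to count the sectors.

```bash
python3 - <<'E'
from h import *
z=np.load("w1.npz");p,d,P,R,K=[z[k] for k in("p","d","P","R","K")]
W=cloud(d,K,P,R);hsv=cv2.cvtColor(p,cv2.COLOR_RGB2HSV)
v,u=np.mgrid[:400,:640];box=(u>255)&(u<395)&(v>15)&(v<215)
m=box&(hsv[...,0]>8)&(hsv[...,0]<28)&(hsv[...,1]>70)&(abs(W[...,2]-.016)<.008)
print("lid",rect(ray(np.argwhere(m)[:,::-1],K,P,R,.016)[:,:2]))
hb=box&(v>140)&(W[...,2]>.042)&(W[...,2]<.052);print("handle",rect(W[hb][:,:2]),np.median(W[hb][:,2]))
cv2.imwrite("pics/w1c.png",cv2.resize(p[15:135,255:395,::-1],None,fx=4,fy=4,interpolation=cv2.INTER_CUBIC))
E
```

```text
lid (array([ 593.1, -204.4]), array([108.3, 176. ]), np.float32(-7.474618))
handle (array([ 587.1, -252.3]), array([13.9, 44.9]), np.float32(-7.7492523)) 0.04601632762494709
```

View pics/w1c.png

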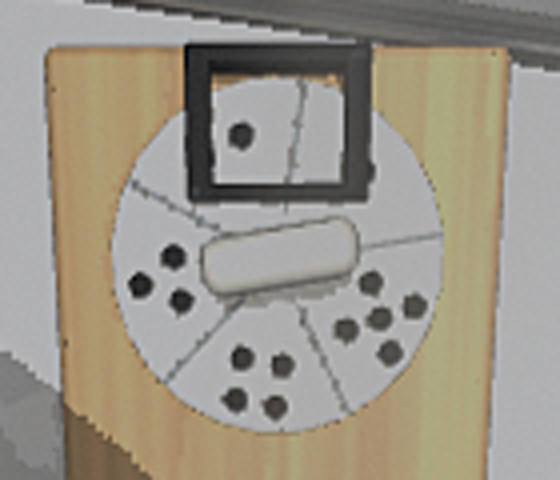

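Three studs at crop (160,280) point to lid left. Four, five and (1, 2) follow anticlockwise, so the wheel is at about +99°. Next I grasp the handle, lift a little, check with the camera, and measure the tub from the wrist view too.

```bash
python3 - <<'E'
from rig import *
from h import *
z=np.load("w1.npz");p,d,P,R,K=[z[k] for k in("p","d","P","R","K")]
W=cloud(d,K,P,R);v,u=np.mgrid[:400,:640]
t=(u>60)&(u<230)&(v>100)&(v<300)&(W[...,2]>.073)&(W[...,2]<.086)
print("tub wrist",rect(W[t][:,:2]),t.sum())
yaw=-7.6;R=Rt(yaw)
movep([.5882,-.2425,.12],R);move_l([.5882,-.2425,.043],feed=.08)
command_gripper(0.0,90); s=sense();print(s["finger_gap"],s["gripper_force"],s["position"],s["wrist_force"])
move_l([.5882,-.2425,.175],feed=.1)
s=sense();print(s["time_s"],s["finger_gap"],s["position"],s["wrist_force"],s["ft_torque"])
for n in("top","scene"):
    p,d=camera(n);c=camera_params(n);K,P,Rc=c["K"],c["position"],c["rotation"]
    W=cloud(d,K,P,Rc);hsv=cv2.cvtColor(p,cv2.COLOR_RGB2HSV)
    m=(hsv[...,0]>8)&(hsv[...,0]<28)&(hsv[...,1]>60)&(abs(W[...,2]-.148)<.02)&(abs(W[...,0]-.59)<.1)&(abs(W[...,1]+.2)<.12)
    q=W[m];print(n,m.sum(),rect(q[:,:2]),"plane",np.linalg.lstsq(np.c_[q[:,:2]-[.59,-.2],np.ones(len(q))],q[:,2],rcond=None)[0])
    cv2.imwrite(f"pics/{n}2.png",p[:,:,::-1])
E
```

```text
tub wrist (array([ 415.5, -252.6]), array([101.3, 170.7]), np.float32(-12.577164)) 4601
0.01242306072257291 89.43832755088806 [ 0.58857778 -0.24265113  0.04370733] [0.04016603 0.24694613 5.29261368]
7.4333 0.012061783017622568 [ 0.58784882 -0.24223459  0.17425052] [ 0.07348498 -0.01087221 -3.48274771] [-0.09162416  0.00527703 -0.01454655]
top 1322 (array([ 590.3, -216.2]), array([109.2, 152.9]), np.float32(-7.3355227)) plane [ 0.00595501 -0.00192807  0.14656296]
scene 1692 (array([ 591.2, -204.3]), array([112.3, 177.2]), np.float32(-7.298458)) plane [0.01294051 0.00359967 0.14619234]
```

```bash
python3 - <<'E'
from rig import *
from h import *
yaw=-12.6;T=(.4158,-.2522);R=Rt(yaw);g=loc(T,yaw,(0,-.038))
move_l([*g,.175],R,feed=.12)
s=sense();print(s["position"],s["joint_pos"])
p,d=camera("scene");c=camera_params("scene");K,P,Rc=c["K"],c["position"],c["rotation"]
W=cloud(d,K,P,Rc);hsv=cv2.cvtColor(p,cv2.COLOR_RGB2HSV)
m=(hsv[...,0]>8)&(hsv[...,0]<28)&(hsv[...,1]>60)&(abs(W[...,2]-.148)<.02)&(abs(W[...,0]-.41)<.12)&(abs(W[...,1]+.25)<.13)
r=rect(W[m][:,:2]);print("lid",r)
move_l([*g,.13],feed=.08)
hit=move_l([*g,.113],feed=.025,until_force=5)
s=sense();print(hit,s["time_s"],s["position"],s["wrist_force"],s["ft_torque"])
p,d=camera("scene");cv2.imwrite("pics/s3.png",p[100:340,200:440,::-1].repeat(2,0).repeat(2,1))
W=cloud(d,K,P,Rc);hsv=cv2.cvtColor(p,cv2.COLOR_RGB2HSV)
m=(hsv[...,0]>8)&(hsv[...,0]<28)&(hsv[...,1]>60)&(abs(W[...,2]-.09)<.02)&(abs(W[...,0]-.41)<.12)&(abs(W[...,1]+.25)<.13)
q=W[m];print("lid",rect(q[:,:2]),np.linalg.lstsq(np.c_[q[:,:2]-T,np.ones(len(q))],q[:,2],rcond=None)[0])
E
```

```text
[ 0.4082462  -0.28909759  0.17498246] [-0.29384569  0.43643666  1.07097155  2.06334234 -0.48567509  0.91808941
  0.8259866 ]
lid (array([ 413.8, -251.6]), array([109., 178.]), np.float32(-12.274707))
True 10.5833 [ 0.40754639 -0.28911377  0.11566177] [-0.21923047  0.89872084  5.15925998] [ 0.19766     0.10361621 -0.02948404]
lid (array([ 412.6, -251.9]), array([108.4, 178.6]), np.float32(-12.84239)) [0.01527805 0.00038101 0.08779978]
```

View pics/s3.png

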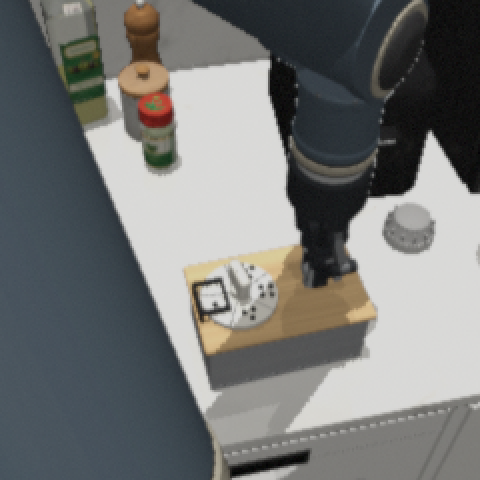

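The picture shows the lid flat on the tub, contact at the expected height (top at about 0.088 m). Now I release, back off and measure the grip bar from the wrist camera.

```bash
cat >> h.py <<'E'
def look(name):
    from rig import sense,camera,camera_params
    s=sense();p,d=camera("wrist");c=camera_params("wrist");K=c["K"];P,R=wristpose(s,c)
    W=cloud(d,K,P,R);hsv=cv2.cvtColor(p,cv2.COLOR_RGB2HSV)
    near=(abs(W[...,0]-.41)<.13)&(abs(W[...,1]+.25)<.13)&(d>0)
    m=near&(hsv[...,0]>8)&(hsv[...,0]<28)&(hsv[...,1]>70)&(abs(W[...,2]-.088)<.008)
    q=W[m];print("lid",rect(q[:,:2]),"plane",np.linalg.lstsq(np.c_[q[:,:2]-[.416,-.252],np.ones(len(q))],q[:,2],rcond=None)[0].round(4))
    e=near&(W[...,2]>.130)&(W[...,2]<.139)&(W[...,1]>-.26)
    print("grip",rect(W[e][:,:2]),np.median(W[e][:,2]),e.sum())
    cv2.imwrite(f"pics/{name}.png",p[:,:,::-1]);print("t",s["time_s"]);return p,W
E
python3 - <<'E'
from rig import *
from h import *
command_gripper(.05);s=sense();x,y,_=s["position"]
move_l([x,y,.20],feed=.1)
yaw=-12.6;g=loc((.4158,-.2522),yaw,(0,-.055))
move_l([*g,.27],Rt(yaw),feed=.15)
look("w4")
T=loc((.4158,-.2522),yaw,(0,.042));print(T)
for a in (99,-81,0,-180):
    print(a,inverse_kinematics([*T,.128],Rt(yaw+a)))
E
```

```text
lid (array([ 414.9, -251.1]), array([109.4, 178.5]), np.float32(-12.653863)) plane [-0.0006 -0.0014  0.0875]
grip (array([ 424.1, -211.2]), array([12. , 33.7]), np.float32(86.615715)) 0.13381778531885763 635
t 12.7167
[ 0.42496202 -0.2112115 ]
99 [-0.1397027   0.34585253  0.6255955   2.14699022 -0.30113124  0.7332486
  2.19196478]
-81 [-0.54854394  0.64189581  1.28030541  2.16301011 -0.78959084  0.94050623
 -0.43234969]
0 [-0.40722678  0.46032545  1.00268168  2.15829496 -0.54821675  0.80164128
  0.72624847]
-180 [ 1.27353418  0.58873548 -1.17296419  2.07475555  0.68678413  0.9397504
  2.64173778]
```

View pics/w4.png

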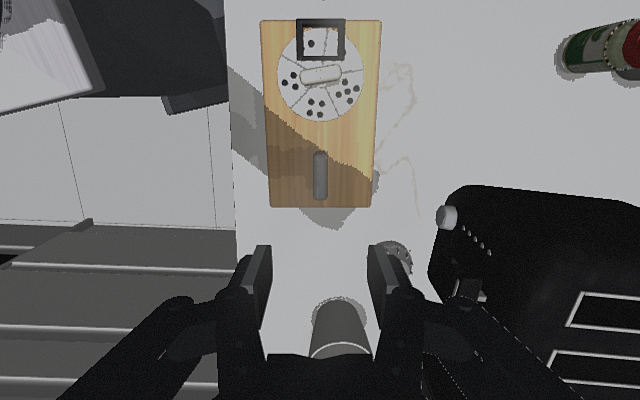

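The picture shows the lid square on the tub with the handle free, the window at (321,40) and the three studs at (292,79). I take the grip bar at yaw 86.6° and turn it clockwise to -12.65°.

```bash
python3 - <<'E'
from rig import *
from h import *
C=[.4243,-.2110]
movep([*C,.21],Rt(86.6));move_l([*C,.1287],feed=.1)
command_gripper(0,35);s=sense();print(s["time_s"],s["finger_gap"],s["position"],s["wrist_force"])
for a in np.linspace(86.6,-12.65,11)[1:]:
    move_l([*C,.1287],Rt(a),feed=.05)
s=sense();print(s["time_s"],s["finger_gap"],s["position"],s["wrist_force"],s["ft_torque"],s["tcp_rot"][:,1])
command_gripper(.04)
move_l([*C,.20],feed=.1)
g=loc((.4158,-.2522),-12.6,(0,-.055));move_l([*g,.27],Rt(-12.6),feed=.15)
p,_=look("w5");cv2.imwrite("pics/w5c.png",cv2.resize(p[:220,240:400,::-1],None,fx=2.7,fy=2.7,interpolation=cv2.INTER_CUBIC))
E
```

```text
15.4 0.01104577282230717 [ 0.42462148 -0.21095664  0.12921371] [-1.93793434  0.60782268  5.745852  ]
18.65 0.011224153586294559 [ 0.4250509 -0.2105948  0.1291959] [-1.05387111  1.5972734   7.76262401] [ 0.52922779  0.08049318 -0.01672682] [ 9.75818920e-01 -2.18579793e-01  5.55996374e-04]
lid (array([ 414.9, -251.5]), array([109.2, 177.2]), np.float32(-12.56189)) plane [-0.0008 -0.001   0.0875]
grip (array([ 424.1, -211.3]), array([11.5, 33.7]), np.float32(-12.5441885)) 0.13379428830538814 647
t 20.8583
```

View pics/w5c.png

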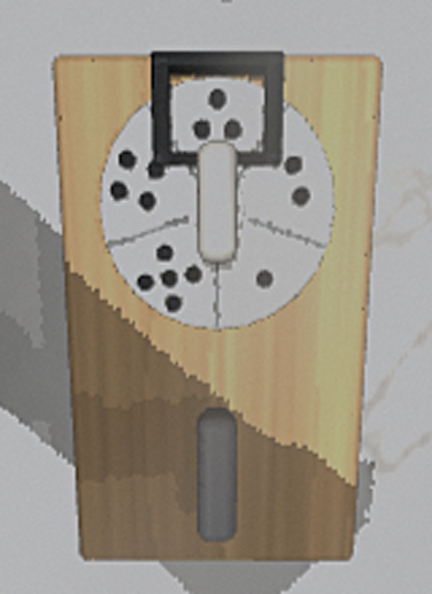

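Three studs sit centred in the window (crop (217,115)), wheel and lid yaw agree within 0.1°, and the lid is flat and unmoved. The gripper is clear, so I hand in.

```bash
python3 -c "
from rig import *
print(finish_job())"
```

```text
the job is handed in; nothing more can be done
None
```

The lid lies flat and closed on the tub and has been let go; the three-stud sector is centred in the window with all three studs inside the opening, and I handed the job in at about 21 s.

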